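# Clear the jar display into the carrying crate, in order

## Task

Closing time: put the four jars of chocolate drops from the white display riser into the wooden carrying crate, one jar to each compartment, keeping their order, so that from left to right as seen from the robot they stand in the crate in the same order as they stood on the riser. Set each jar down upright on the crate's floor, without dropping it or tipping it over, let go of it, and leave the mug and the small white pumpkin where they are.

Things in the scene. Friction and masses are not known exactly. Their poses are not given: they have to be found in the camera images.
- jar_tall: slim round jar, 44 mm in diameter, 94 mm tall with its flat lid (42 mm wide, the top 14 mm). Clear glass full of chocolate drops, brass lid, about 200 g. Origin: centre of its underside, z up; it starts upright on a coaster, 49 mm above the table.
- jar_squat: low wide round jar, 58 mm in diameter, 70 mm tall with its wide flat lid (56 mm wide, the top 14 mm). Clear glass full of chocolate drops, brass lid, about 240 g. Origin: centre of its underside, z up; it starts upright on a coaster, 49 mm above the table.
- jar_knob: round jar, 52 mm in diameter, its glass 66 mm tall; above that a domed lid with a 16 mm ball knob (lid rim 51 mm wide at 66 to 70 mm; top of the knob at 90 mm). Clear glass full of chocolate drops, brass lid, about 240 g. Origin: centre of its underside, z up; it starts upright on a coaster, 49 mm above the table.
- jar_square: square jar, 48 x 48 mm, glass 72 mm tall, with a small round lid (39 mm wide) up to 90 mm; its flat sides face its own x and y axes, which start within 0.25 rad of the riser's. Clear glass full of chocolate drops, brass lid, about 260 g. Origin: centre of its underside, z up; it starts upright on a coaster, 49 mm above the table.
- riser: white wooden display riser, fixed: a plank 352 mm long (y, to the left as seen from the robot) and 96 mm deep (x, away from the robot), 16 mm thick on two cross feet, its top 45 mm above the table; turned under 0.25 rad. Origin: centre of its underside, on the table. Its four coasters lie at x = 0, y = +120, +40, -40, -120 mm.
- coaster_p: one of four identical round cork coasters (74 mm across, 4 mm thick) fixed in a row on the riser, 80 mm apart; one jar starts on it, within 6 mm of its centre. Origin: centre of its underside, 45 mm above the table; axes as the riser's.
- coaster_q: one of four identical round cork coasters (74 mm across, 4 mm thick) fixed in a row on the riser, 80 mm apart; one jar starts on it, within 6 mm of its centre. Origin: centre of its underside, 45 mm above the table; axes as the riser's.
- coaster_r: one of four identical round cork coasters (74 mm across, 4 mm thick) fixed in a row on the riser, 80 mm apart; one jar starts on it, within 6 mm of its centre. Origin: centre of its underside, 45 mm above the table; axes as the riser's.
- coaster_s: one of four identical round cork coasters (74 mm across, 4 mm thick) fixed in a row on the riser, 80 mm apart; one jar starts on it, within 6 mm of its centre. Origin: centre of its underside, 45 mm above the table; axes as the riser's.
- crate: fixed crate of pale wood, 92 mm deep (x), 332 mm long (y, to the left), turned under 0.25 rad. Origin: centre of its underside, on the table. Four compartments in a row, 76 mm along y by 80 mm along x, centres at x = 0 and, left to right, y = +120, +40, -40, -120 mm. Tops above the table: floor 8 mm, dividers 28, long sides 32, the two ends (8 mm thick, with hand slots) 70 mm.
- mug: white mug, 85 mm tall, 76 mm across its rim, handle at one side, left of the work; to be left alone. Origin: centre of its underside.
- pumpkin: small white decorative pumpkin, about 94 mm across, 62 mm tall with its stalk, right of the work; to be left alone. Origin: centre of its underside.

How it is judged:
By the outcome, as a careful person would: the job done as asked, in the order asked, and still so for the second after the job is handed in, with the robot touching nothing.
It also fails if it takes over 115 s, if anything falls off the work surface, if the arm or the gripper's body presses on something with over 40 N, if the wrist force passes 120 N, or if a joint passes its speed limit or range.

## Robot

A 6-joint arm with a two-finger parallel gripper is mounted at the origin on the work surface. World frame = base frame: x ahead of the robot, y to its left, z up, the work surface at z = 0. Lengths are in m, angles in degrees, forces in N, time in s.
With the tool pointing down it reaches from about 0.35 to 0.875 m from the base axis. Payload 4.2 kg.
Tool frame: the origin (TCP) lies on the front face of the gripper's body, between the roots of the fingers; the fingertips stand finger_overhang ahead of it and the grasp point (between the pads) lies 51 mm ahead of it (finger_overhang is the distance from the TCP to the fingertips, in m); z points along the fingers, y is the line along which they close (so a half turn about z gives the same grasp; the last joint's range is limited). The gripper opens to 87 mm and grips with 3 to 60 N. Pads are 19 mm wide; open, the fingers measure 117 mm over their backs; the gripper's body (75 mm by 190 mm) begins 51 mm behind the grasp point.
Start: joints at [90.676, 22.042, 0.453, 0, -68.411, -14.817], TCP at [0.153, 0.606, 0.292] pointing down, gripper open.
Joint ranges: [-179.83, 179.83], [-69.29, 118.12], [-61.27, 80.66], [-181.25, 117.63], [-171.15, -9.14], [-177.46, 177.46]. Speed limits (degrees/s): [159.86, 159.86, 180, 180, 180, 180].

## Interface

Orientations are given as a 3x3 rotation matrix whose columns are the frame's x, y, z axes.
In Python, from station import sense, capture, camera_model, finish_job, finger_overhang gives the robot as it stands. The module is installed in compiled form; this text tells all that it offers.
- The arm moves only by the tool jog_arm, never from a script. Its argument "rows" is a list that holds one entry, the list of rows, each a list of 4 numbers: the shift along the tool's x, y, z in m, then the turn about the tool's z in rad. A call has 1 to 20 rows; each row shifts and turns the commanded pose from where the row before left it, along the tool's axes as they then stand; what a row does not reach is not made up. A row lasts 1/8 s, in which the tool goes at most 62.5 mm and 10.7 degrees, less where a joint would pass 70% of its speed; a pose out of reach is approached as far as the arm can. A call is refused whole if a number of a shift passes 0.0625 or a number of a turn 0.188, either way. A call with a gripper value outside its range is refused whole. "claw" is the opening, from 0 (shut) to 1 (fully open), set as the call begins (left out, the last holds). The fingers move at their own pace and stop on an object; the grip force is fixed at half the most. Time passes only in rows, so rows that do not move let the fingers close. It gives the time, the measured TCP pose, the force, the opening and the grip force at its end, in the units of the state.
- sense(): the state, without advancing time (a new reading comes with each control period).
- capture(name): name is "scene" or "top"; returns the picture (480x640x3 uint8, red, green, blue); there is no depth.
- camera_model(name): a dict with "fovy" (degrees; the focal length in pixels is half the picture's height over the tangent of half this angle, whatever the lens; pixels are square), "cx", "cy" (the principal point, pixels), "k1" (the pictures are not rectified: a ray, as slopes to the right and down, at radius r is drawn at 1 + k1 r^2 times it, then the intrinsics apply), "eye" and "rotation" of the camera in the world. Camera axes: x right, y down, z forward; pixel columns grow to the right and rows downward; lengths in m; the calibration is good to about 2 mm. A picture is of the moment at which its call begins. camera_model takes no time and is no camera call.
- finish_job(): hands the job in; it is judged then, once.
The state is a dict: "time_s": time; "joints": joint angles; "joint_velocities": joint speeds; "effort": joint torques, N m; "tcp_pos": TCP position; "ee_rot": TCP orientation; "wrist_force": force on the tool from outside, world axes, zero at the start; "moment": the same for the moment, N m; "gripper_width": opening from 0.0 (shut) to 1.0 (fully open); "gripper_force": force on a finger pad.
Only numpy, scipy, OpenCV 4.12 (cv2) and the standard library are available. Lean on these libraries where they do the work, as an engineer would, in place of code of your own. Each camera call takes 0.05 s, during which the arm holds its last target. There are 200 camera calls.

## Working session

There is one attempt and no reset: what is moved stays moved. The work goes in short steps, Python scripts to look and compute and a tool call to move; the robot and the scene stay as the last step left them, time stands still between calls to the robot, and variables do not carry over. Pictures are saved under pics/ and viewed, at most 14 in all, crops included, and the job is handed in when it is done.

Besides the shell and the picture viewer there is one more tool, called after "Call:" as a command line: name --argument value ..., lists and objects as JSON in quotes. jog_arm: Moves the arm, as the interface text tells. Its arguments: {"type":"object","properties":{"rows":{"type":"array"},"claw":{"type":"number"}},"required":["rows"]}

```bash
mkdir -p pics; python3 - <<'E'
from station import *
import cv2
print(finger_overhang if not callable(finger_overhang) else finger_overhang())
for n in("scene","top"):
    print(camera_model(n)); cv2.imwrite(f"pics/{n}0.png",capture(n)[:,:,::-1])
s=sense();print(s)
E
```

```text
0.0697
{'fovy': 53.16882454190844, 'cx': 312.66005415121117, 'cy': 249.66180705065696, 'k1': -0.10891370500085872, 'eye': array([ 1.14967703, -0.79109072,  0.67405683]), 'rotation': array([[ 0.80811998,  0.30053188, -0.5065794 ],
       [ 0.58901234, -0.41605936,  0.69279079],
       [-0.00256138, -0.85823959, -0.51324287]])}
{'fovy': 44.44363258836165, 'cx': 314.7770854983273, 'cy': 240.94694119124532, 'k1': 0.021234497467453223, 'eye': array([ 0.41090809, -0.02505786,  1.24877753]), 'rotation': array([[ 0.00854977, -0.99163095,  0.12882139],
       [-0.9996841 , -0.0054313 ,  0.02453962],
       [-0.02363458, -0.12899051, -0.99136414]])}
{'time_s': 0.1, 'joints': array([ 9.06767140e+01,  2.20848484e+01,  3.89025085e-01, -2.35383600e-02,
       -6.84126563e+01, -1.48174397e+01]), 'joint_velocities': array([-0.04263203, -0.07687064,  0.22635048,  0.0520826 ,  0.07153194,
       -0.1091719 ]), 'effort': array([-3.01013843e-04, -3.91690993e+01,  1.87933946e+01,  4.23180968e+00,
        1.34558236e-02, -7.83475821e-05]), 'tcp_pos': array([0.15256671, 0.60568178, 0.29129904]), 'ee_rot': array([[ 9.69661604e-01, -2.44450902e-01, -3.59618281e-04],
       [-2.44451140e-01, -9.69659754e-01, -1.89767571e-03],
       [ 1.15181165e-04,  1.92801237e-03, -9.99998135e-01]]), 'wrist_force': array([ 0.84253615, -0.12987545,  0.48308644]), 'moment': array([ 0.01614308, -0.05617158, -0.02113913]), 'gripper_force': 0.0, 'gripper_width': 0.9950735510087295}
```

View pics/top0.png

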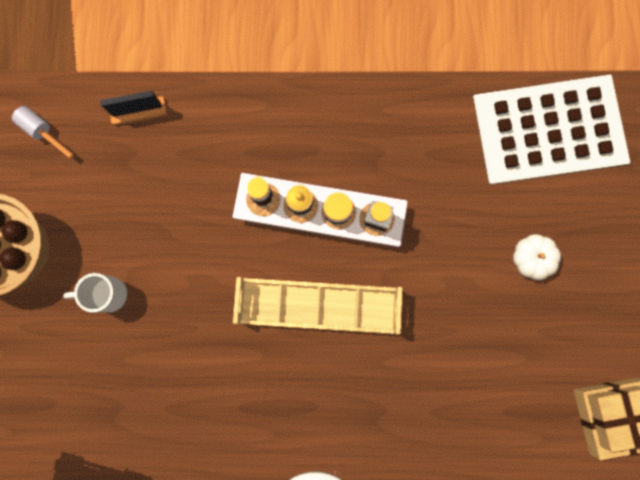

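View pics/scene0.png

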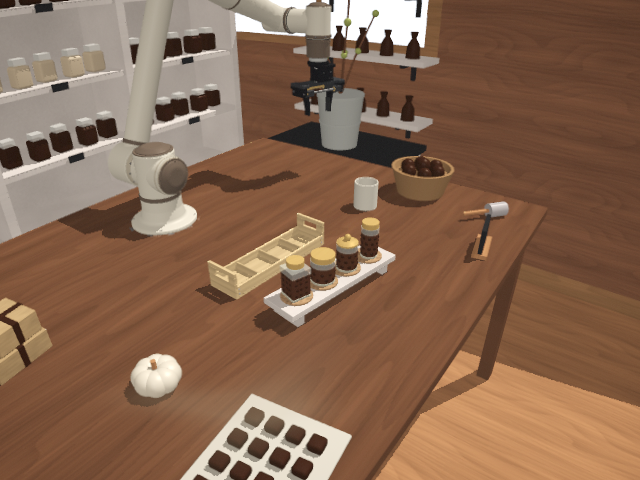

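```bash
cat > h.py <<'E'
from station import *
import numpy as np, cv2
def K(n):
    m=camera_model(n); f=240/np.tan(np.radians(m['fovy'])/2)
    return m,np.array([[f,0,m['cx']],[0,f,m['cy']],[0,0,1]])
def ray(n,p):
    # model: distorted = (1+k1 r^2) * ray
    m,k=K(n); u=cv2.undistortPoints(np.array(p,float).reshape(-1,1,2),k,np.array([m['k1'],0,0,0.])).reshape(-1,2)
    return m['eye'],np.c_[u,np.ones(len(u))]@m['rotation'].T
def onz(n,p,z):
    e,d=ray(n,p); z=np.broadcast_to(z,len(d)); return (e+d*((z-e[2])/d[:,2])[:,None])[:,:2]
def proj(n,P):
    m,k=K(n); c=(np.atleast_2d(P)-m['eye'])@m['rotation']; s=c[:,:2]/c[:,2:]
    s=s*(1+m['k1']*(s**2).sum(1,keepdims=True)); return s*k[0,0]+[m['cx'],m['cy']]
E
python3 - <<'E'
from h import *
a=cv2.imread("pics/top0.png")
cv2.imwrite("pics/c1.png",cv2.resize(a[165:345,225:415],None,fx=3.15*1,fy=3.15,interpolation=cv2.INTER_CUBIC))
h=cv2.cvtColor(a,cv2.COLOR_BGR2HSV)
def cc(m,lo):
    n,_,st,ce=cv2.connectedComponentsWithStats(m)
    return [(st[i],ce[i].round(1)) for i in range(1,n) if st[i][4]>lo]
roi=np.zeros(h.shape[:2],np.uint8); roi[165:255,225:415]=255
lid=cv2.inRange(h,(18,150,150),(35,255,255))&roi
for s,c in cc(lid,60): print(s,c)
w=cv2.inRange(h,(0,0,130),(179,60,255))&roi
cn=max(cv2.findContours(w,0,2)[0],key=cv2.contourArea)
hull=cv2.convexHull(np.vstack([c for c in cv2.findContours(w,0,2)[0] if cv2.contourArea(c)>30]))
r=cv2.minAreaRect(hull);print(r);b=cv2.boxPoints(r);print(b,onz("top",b,.045))
roi[:]=0;roi[265:345,225:415]=255
c=cv2.inRange(h,(15,60,120),(35,255,255))&roi
hull=cv2.convexHull(max(cv2.findContours(c,0,2)[0],key=cv2.contourArea));print(cv2.approxPolyDP(hull,3,True).reshape(-1,2).tolist())
b=cv2.boxPoints(cv2.minAreaRect(hull));print(b,onz("top",b,.032))
E
```

```text
[249 179  20  20 300] [257.7 188.1]
[286 186  27  25 478] [298.9 198.1]
[324 194  29  26 576] [337.8 206.6]
[372 203  18  18 266] [380.3 211.6]
((319.74322509765625, 209.54055786132812), (170.64614868164062, 47.18251037597656), 9.462322235107422)
[[231.70267 218.7838 ]
 [239.45944 172.24327]
 [407.78378 200.29732]
 [400.027   246.83784]] [[ 0.6129423   0.17825066]
 [ 0.71223342  0.16450253]
 [ 0.65350693 -0.18771334]
 [ 0.55607681 -0.17070657]]
[[402, 288], [399, 334], [232, 321], [238, 276]]
[[231.75098 324.03403]
 [234.72852 275.79807]
 [403.64044 286.2247 ]
 [400.6629  334.46066]] [[ 0.39577193  0.17438733]
 [ 0.49504456  0.17090378]
 [ 0.47597115 -0.17884531]
 [ 0.37780327 -0.17166061]]
```

View pics/c1.png

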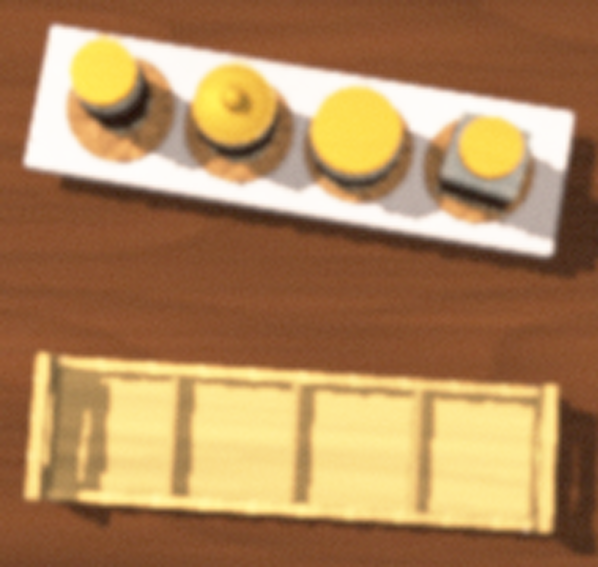

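```bash
python3 - <<'E'
from h import *
o=np.array([225,165]);C=lambda p:np.array(p)/3.15+o
L=onz("top",[[257.7,188.1],[298.9,198.1],[337.8,206.6],[380.3,211.6]],[.143,.121,.119,.139])
# lid centroid includes little of the side; refine by overlay
print("lids",L.round(4))
R=onz("top",C([[52,25],[575,112],[553,256],[25,168]]),.045)
cr=onz("top",C([[36,352],[558,384],[552,532],[25,498]]),.07)
def pose(c):
    v=(c[0]+c[3]-c[1]-c[2]); y=np.arctan2(-v[0],v[1]); return c.mean(0),y,np.linalg.norm(v)/2
print("riser",R.round(3).tolist(),pose(R));print("crate",cr.round(3).tolist(),pose(cr))
for z in(.032,):
    d=onz("top",C([[182,375],[301,382],[423,391],[180,499],[299,506],[420,515]]),.028);print("div",d.round(4).tolist())
q=onz("top",C([[458,115],[530,128],[443,180],[517,198]]),.121);print(q.round(4))
for i,j in((2,0),(3,1),(0,1),(2,3)):
    v=q[j]-q[i];print(np.degrees(np.arctan2(v[1],v[0])),np.linalg.norm(v))
rc,ry,_=pose(R);c,cy,_=pose(cr)
rot=lambda a:np.array([[np.cos(a),-np.sin(a)],[np.sin(a),np.cos(a)]])
print("jars in riser",((L-rc)@rot(ry)).round(4))
V=[]
H=[(.022,.021,.143,.129),(.026,.0255,.119,.115),(.029,.028,.119,.105),(.024,.0195,.139,.121)]
for n in("scene","top"):
    a=cv2.imread(f"pics/{n}0.png");k=3.15 if n=="top" else 3.5
    x0,y0,w,hh=(225,165,190,180) if n=="top" else (200,205,210,125)
    a=cv2.resize(a[y0:y0+hh,x0:x0+w],None,fx=k,fy=k,interpolation=cv2.INTER_CUBIC)
    t=np.linspace(0,2*np.pi,50)
    def dr(P):
        p=(proj(n,P)+.5-[x0,y0])*k; cv2.polylines(a,[p.round().astype(int)],True,(255,0,255),1)
    for l,(rb,rl,zt,zl) in zip(L,H):
        for r,z in((rl,zt),(rb,.049)): dr(np.c_[l[0]+r*np.cos(t),l[1]+r*np.sin(t),0*t+z])
    def rect(cc,y,lx,ly,z): dr(np.c_[cc+np.array([[lx,ly],[lx,-ly],[-lx,-ly],[-lx,ly]])/2@rot(y).T,[z]*4])
    rect(rc,ry,.096,.352,.045);rect(c,cy,.092,.332,.07);rect(c,cy,.092,.316,.032)
    cv2.imwrite(f"pics/ov_{n}.png",a)
E
```

```text
lids [[ 0.6566  0.1131]
 [ 0.6418  0.0346]
 [ 0.6256 -0.0415]
 [ 0.6124 -0.1224]]
riser [[0.711, 0.16], [0.653, -0.187], [0.557, -0.172], [0.614, 0.176]] (array([ 0.63372   , -0.00579011]), np.float64(-0.16323491686984773), np.float64(0.3521040376678713))
crate [[0.491, 0.161], [0.473, -0.171], [0.38, -0.166], [0.398, 0.166]] (array([ 0.4352871 , -0.00254225]), np.float64(-0.05433658866469964), np.float64(0.3327172699951941))
div [[0.4788, 0.0709], [0.4748, -0.0076], [0.4695, -0.0878], [0.3978, 0.0709], [0.394, -0.0069], [0.3889, -0.0858]]
[[ 0.6355 -0.1049]
 [ 0.6275 -0.1492]
 [ 0.5948 -0.0955]
 [ 0.5838 -0.1409]]
-12.930570443252362 0.04181695208119521
-10.776599825175992 0.04452818974645999
-100.24251811216466 0.045029118020378504
-103.62810066958244 0.04665662199126591
jars in riser [[ 0.0032  0.121 ]
 [ 0.0014  0.0412]
 [-0.0022 -0.0365]
 [-0.0021 -0.1186]]
```

View pics/ov_top.png

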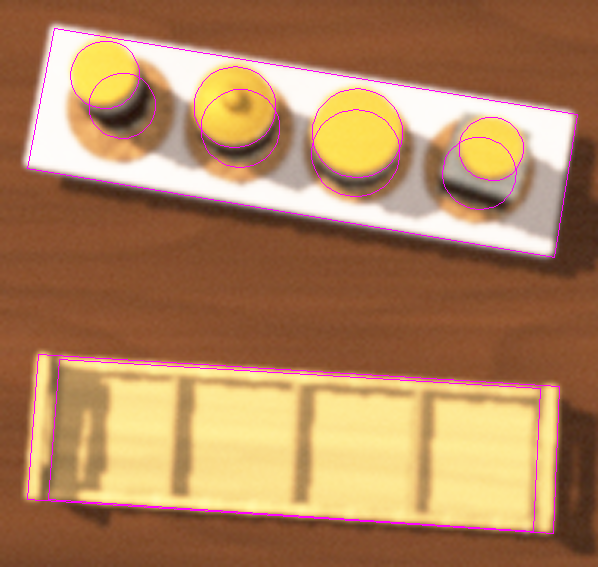

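View pics/ov_scene.png

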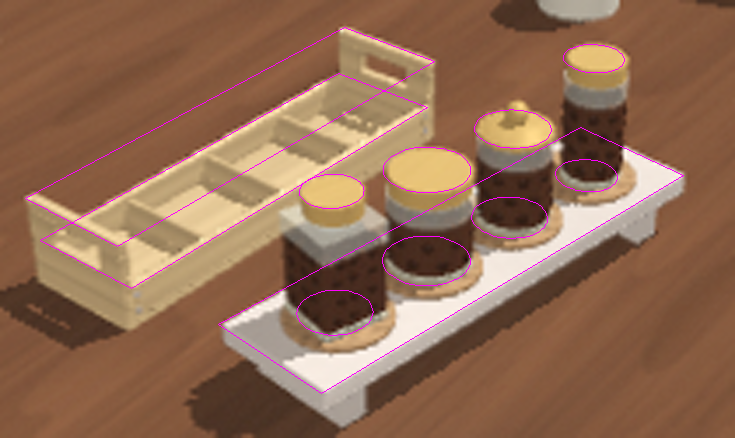

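The top view shows tall, knob, squat and square from left to right. The outlines I computed match both views to about 1 px, so I'll go ahead: grip along the riser's x with the TCP 101 mm above each jar's base.

```bash
cat >> h.py <<'E'
ry,cy=-.163,-.0545
J=dict(tall=(.6566,.1131,ry),knob=(.6418,.0346,ry),squat=(.6256,-.0415,ry),square=(.6124,-.1224,-.207))
S=dict(tall=(.4418,.1163,cy),knob=(.4375,.0364,cy),squat=(.4331,-.0434,cy),square=(.4288,-.1233,cy))
def go(t,z):
    """tool-z turn, then tool shift (in the turned frame) and tool shift in present frame"""
    s=sense();R=s['ee_rot'];y=R[:,1]
    a=np.arctan2(y[1],y[0]);want=t[2]+np.pi
    turn=(a-want+np.pi)%(2*np.pi)-np.pi
    d=np.array([t[0],t[1],z])-s['tcp_pos']
    c,q=np.cos(turn),np.sin(turn);Rn=R@np.array([[c,-q,0],[q,c,0],[0,0,1]])
    print("t",s['time_s'],"turn",turn.round(4),"now",(R.T@d).round(4),"after turn",(Rn.T@d).round(4),"w",s['gripper_width'],"f",s['gripper_force'],s['wrist_force'].round(1),"pos",s['tcp_pos'].round(4))
E
python3 -c "
from h import *
go(J['tall'],.235)"
```

```text
t 0.1 turn 1.4868 now [0.6091 0.3543 0.0571] after turn [ 0.4041 -0.5773  0.0571] w 0.9950735510087295 f 0.0 [ 0.8 -0.1  0.5] pos [0.1526 0.6057 0.2913]
```

Call:
jog_arm --rows '[[[0,0,0,0.1655],[0,0,0,0.1655],[0,0,0,0.1655],[0,0,0,0.1655],[0,0,0,0.1655],[0,0,0,0.1655],[0,0,0,0.1655],[0,0,0,0.1655],[0,0,0,0.1655]]]' --claw 1

```text
time_s: 1.23
tcp_pos: [0.1526, 0.6058, 0.2916]
ee_rot: [[-0.17, -0.985, -0.0], [-0.985, 0.17, -0.001], [0.001, 0.0, -1.0]]
wrist_force: [-0.9, -0.3, -0.1]
gripper_width: 0.999
gripper_force: 0.0
```

```bash
python3 -c "
from h import *
go(J['tall'],.235);print(sense()['joints'])"
```

```text
t 1.225 turn -0.0081 now [ 0.3996 -0.5805  0.0571] after turn [ 0.4043 -0.5773  0.0571] w 0.998623268497361 f 0.0 [-0.9 -0.3 -0.1] pos [0.1526 0.6058 0.2916]
[ 9.06753143e+01  2.20700170e+01  4.07058330e-01 -1.80159239e-02
 -6.84104312e+01 -1.00470968e+02]
```

Call:
jog_arm --rows '[[[0.02,-0.029,0,0],[0.02,-0.029,0,0],[0.02,-0.029,0,0],[0.02,-0.029,0,0],[0.02,-0.029,0,0],[0.02,-0.029,0,0],[0.02,-0.029,0,0],[0.02,-0.029,0,0],[0.02,-0.029,0,0],[0.02,-0.029,0,0],[0.02,-0.029,0,0],[0.02,-0.029,0,0],[0.02,-0.029,0.007,0],[0.02,-0.029,0.01,0],[0.02,-0.029,0.01,0],[0.02,-0.029,0.01,0],[0.02,-0.029,0.01,0],[0.02,-0.029,0.01,0],[0.02,-0.029,0,0],[0.02,-0.029,0,0]]]'

```text
time_s: 3.72
tcp_pos: [0.6593, 0.115, 0.2343]
ee_rot: [[-0.165, -0.986, -0.002], [-0.986, 0.165, -0.0], [0.001, 0.001, -1.0]]
wrist_force: [-0.2, 0.8, 0.3]
gripper_width: 1.0
gripper_force: 0.0
```

Call:
jog_arm --rows '[[[0,0,0,0]]]'

```text
time_s: 3.85
tcp_pos: [0.6597, 0.1141, 0.2339]
ee_rot: [[-0.168, -0.986, -0.002], [-0.986, 0.168, -0.001], [0.001, 0.001, -1.0]]
wrist_force: [0.1, -0.1, -0.5]
gripper_width: 0.999
gripper_force: 0.0
```

```bash
python3 -c "
from h import *
go(J['tall'],.15);print(sense()['joints'])"
```

```text
t 3.85 turn -0.0057 now [0.0015 0.0028 0.0839] after turn [0.0014 0.0028 0.0839] w 0.999276618572682 f 0.0 [ 0.1 -0.1 -0.5] pos [0.6597 0.1141 0.2339]
[ 2.36205052e+01  2.87394848e+01  2.69159981e+00 -2.82653579e-03
 -6.40453230e+01 -3.32878700e+01]
```

Call:
jog_arm --rows '[[[0.0015,0.003,0.01,-0.005],[0,0,0.014,0],[0,0,0.014,0],[0,0,0.014,0],[0,0,0.014,0],[0,0,0.012,0],[0,0,0.006,0],[0,0,0,0]]]'

```text
time_s: 4.85
tcp_pos: [0.6556, 0.1149, 0.1508]
ee_rot: [[-0.16, -0.987, -0.001], [-0.987, 0.16, -0.0], [0.0, 0.001, -1.0]]
wrist_force: [-0.3, -0.1, -0.2]
gripper_width: 1.001
gripper_force: 0.0
```

```bash
python3 -c "
from h import *
go(J['tall'],.15)
cv2.imwrite('pics/s1.png',cv2.resize(capture('scene')[150:330,200:440,::-1],None,fx=3,fy=3,interpolation=2))"
```

```text
t 4.85 turn 0.0024 now [ 0.0016 -0.0013  0.0008] after turn [ 0.0016 -0.0013  0.0008] w 1.000557518318438 f 0.0 [-0.3 -0.1 -0.2] pos [0.6556 0.1149 0.1508]
```

View pics/s1.png

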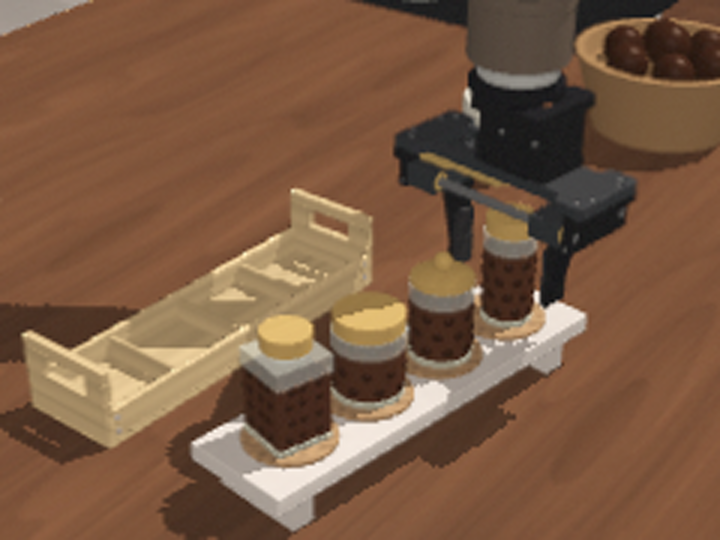

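The fingers straddle the tall jar, at about (458,230) and (555,275) with the jar at (510,270). Closing now.

Call:
jog_arm --rows '[[[0.0016,-0.001,0,0],[0,0,0,0],[0,0,0,0],[0,0,0,0],[0,0,0,0],[0,0,0,0],[0,0,0,0],[0,0,0,0]]]' --claw 0

```text
time_s: 5.9
tcp_pos: [0.6566, 0.1133, 0.1514]
ee_rot: [[-0.16, -0.987, 0.001], [-0.987, 0.16, 0.0], [-0.0, -0.001, -1.0]]
wrist_force: [1.4, -1.2, 1.0]
gripper_width: 0.499
gripper_force: 30.0
```

Call:
jog_arm --rows '[[[0,0,-0.003,0],[0,0,-0.007,0],[0,0,-0.01,0],[0,0,-0.01,0],[0,0,-0.01,0],[0,0,-0.01,0],[0,0,-0.007,0],[0,0,-0.003,0],[0,0,0,0]]]'

```text
time_s: 7.02
tcp_pos: [0.6563, 0.1132, 0.2113]
ee_rot: [[-0.16, -0.987, -0.0], [-0.987, 0.16, 0.0], [-0.0, 0.0, -1.0]]
wrist_force: [0.3, 0.1, -0.9]
gripper_width: 0.503
gripper_force: 30.0
```

```bash
python3 -c "
from h import *
go(S['tall'],.211)"
```

```text
t 7.025 turn -0.1061 now [0.0313 0.2122 0.0003] after turn [0.0086 0.2144 0.0003] w 0.5030093724959744 f 29.994206218980253 [ 0.3  0.1 -0.9] pos [0.6563 0.1132 0.2113]
```

Call:
jog_arm --rows '[[[0,0,0,-0.035],[0,0,0,-0.036],[0,0,0,-0.035],[0,0.008,0,0],[0.001,0.015,0,0],[0.001,0.022,0,0],[0.001,0.025,0,0],[0.001,0.025,0,0],[0.001,0.025,0,0],[0.001,0.025,0,0],[0.001,0.025,0,0],[0.001,0.022,0,0],[0.0006,0.014,0,0],[0,0.008,0,0],[0,0,0,0],[0,0,0,0]]]'

```text
time_s: 9.02
tcp_pos: [0.4428, 0.1165, 0.2113]
ee_rot: [[-0.054, -0.999, 0.001], [-0.999, 0.054, 0.0], [-0.0, -0.001, -1.0]]
wrist_force: [-0.1, 0.0, -1.1]
gripper_width: 0.5
gripper_force: 30.0
```

```bash
python3 -c "
from h import *
go(S['tall'],.109)
cv2.imwrite('pics/s2.png',cv2.resize(capture('scene')[150:330,200:440,::-1],None,fx=3,fy=3,interpolation=2))"
```

```text
t 9.025 turn 0.0 now [0.0003 0.0011 0.1023] after turn [0.0003 0.0011 0.1023] w 0.49987331238716376 f 29.994269711896777 [-0.1  0.  -1.1] pos [0.4428 0.1165 0.2113]
```

View pics/s2.png

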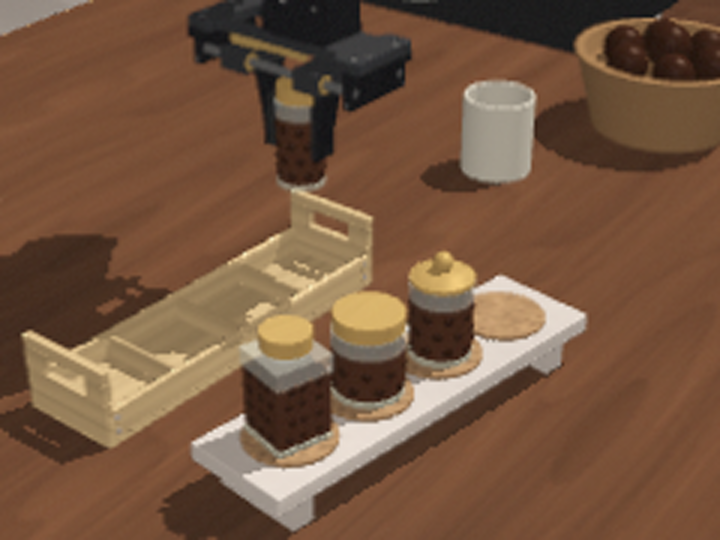

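The tall jar hangs upright at about (300,140), over the crate's left compartment, so I'll lower it.

Call:
jog_arm --rows '[[[0,0.001,0.005,0],[0,0,0.01,0],[0,0,0.015,0],[0,0,0.015,0],[0,0,0.015,0],[0,0,0.015,0],[0,0,0.01,0],[0,0,0.006,0],[0,0,0.004,0],[0,0,0.002,0],[0,0,0.001,0],[0,0,0,0],[0,0,0,0]]]'

```text
time_s: 10.7
tcp_pos: [0.4413, 0.1164, 0.1135]
ee_rot: [[-0.054, -0.999, 0.0], [-0.999, 0.054, 0.0], [-0.0, -0.0, -1.0]]
wrist_force: [0.8, 0.7, -0.8]
gripper_width: 0.497
gripper_force: 30.0
```

Call:
jog_arm --rows '[[[0,0,0.001,0],[0,0,0.001,0],[0,0,0.0005,0],[0,0,0,0]]]'

```text
time_s: 11.2
tcp_pos: [0.4412, 0.1164, 0.1107]
ee_rot: [[-0.054, -0.999, -0.0], [-0.999, 0.054, -0.0], [0.0, 0.0, -1.0]]
wrist_force: [-0.6, 0.8, -2.2]
gripper_width: 0.497
gripper_force: 30.0
```

Call:
jog_arm --rows '[[[0,0,0.0005,0],[0,0,0.0005,0],[0,0,0,0]]]'

```text
time_s: 11.58
tcp_pos: [0.4413, 0.1164, 0.1103]
ee_rot: [[-0.054, -0.999, 0.0], [-0.999, 0.054, -0.0], [0.0, -0.0, -1.0]]
wrist_force: [-0.7, 0.4, 5.2]
gripper_width: 0.496
gripper_force: 30.0
```

Call:
jog_arm --rows '[[[0,0,0.0005,0],[0,0,0,0]]]'

```text
time_s: 11.82
tcp_pos: [0.4413, 0.1164, 0.1103]
ee_rot: [[-0.054, -0.999, 0.0], [-0.999, 0.054, -0.0], [0.0, -0.0, -1.0]]
wrist_force: [-3.1, -0.6, 11.1]
gripper_width: 0.498
gripper_force: 30.0
```

Contact at TCP z 0.1103, as predicted. Releasing and rising.

Call:
jog_arm --rows '[[[0,0,0,0],[0,0,0,0],[0,0,0,0],[0,0,0,0],[0,0,0,0],[0,0,0,0]]]' --claw 1

```text
time_s: 12.58
tcp_pos: [0.4412, 0.1163, 0.1092]
ee_rot: [[-0.055, -0.999, -0.0], [-0.999, 0.055, -0.0], [0.0, 0.0, -1.0]]
wrist_force: [-0.1, -0.1, 0.7]
gripper_width: 0.994
gripper_force: 0.0
```

Call:
jog_arm --rows '[[[0,0,-0.005,0],[0,0,-0.01,0],[0,0,-0.018,0],[0,0,-0.022,0],[0,0,-0.022,0],[0,0,-0.022,0],[0,0,-0.018,0],[0,0,-0.008,0],[0,0,0,0]]]'

```text
time_s: 13.7
tcp_pos: [0.4413, 0.1164, 0.2348]
ee_rot: [[-0.055, -0.999, 0.001], [-0.999, 0.055, 0.001], [-0.001, -0.001, -1.0]]
wrist_force: [0.5, 0.4, 0.0]
gripper_width: 1.003
gripper_force: 0.0
```

```bash
python3 -c "
from h import *
go(J['knob'],.235)"
```

```text
t 13.7 turn 0.1084 now [ 0.0708 -0.2047 -0.    ] after turn [ 0.0482 -0.2112 -0.    ] w 1.0030252918526485 f 0.0 [0.5 0.4 0. ] pos [0.4413 0.1164 0.2348]
```

Call:
jog_arm --rows '[[[0,0,0,0.054],[0,0,0,0.054],[0.003,-0.011,0,0],[0.005,-0.02,0,0],[0.006,-0.026,0,0],[0.006,-0.027,0,0],[0.006,-0.027,0,0],[0.006,-0.027,0,0],[0.006,-0.027,0,0],[0.005,-0.026,0,0],[0.003,-0.014,0,0],[0.002,-0.006,0,0],[0,0,0,0],[0,0,0,0]]]'

```text
time_s: 15.45
tcp_pos: [0.6411, 0.0351, 0.2344]
ee_rot: [[-0.161, -0.987, -0.0], [-0.987, 0.161, 0.0], [-0.0, 0.0, -1.0]]
wrist_force: [-0.1, -0.3, -0.4]
gripper_width: 0.998
gripper_force: 0.0
```

```bash
python3 -c "
from h import *
go(J['knob'],.15)"
```

```text
t 15.45 turn 0.0011 now [ 0.0004 -0.0008  0.0844] after turn [ 0.0004 -0.0008  0.0844] w 0.99776938378417 f 0.0 [-0.1 -0.3 -0.4] pos [0.6411 0.0351 0.2344]
```

Call:
jog_arm --rows '[[[0.0004,-0.0008,0.008,0],[0,0,0.014,0],[0,0,0.016,0],[0,0,0.016,0],[0,0,0.014,0],[0,0,0.01,0],[0,0,0.005,0],[0,0,0,0],[0,0,0,0]]]'

```text
time_s: 16.58
tcp_pos: [0.6427, 0.0344, 0.1519]
ee_rot: [[-0.162, -0.987, 0.001], [-0.987, 0.162, 0.0], [-0.0, -0.001, -1.0]]
wrist_force: [-0.5, -0.2, 0.2]
gripper_width: 0.998
gripper_force: 0.0
```

Call:
jog_arm --rows '[[[0,0,0,0],[0,0,0,0],[0,0,0,0],[0,0,0,0],[0,0,0,0],[0,0,0,0],[0,0,0,0]]]' --claw 0

```text
time_s: 17.45
tcp_pos: [0.6427, 0.0344, 0.1514]
ee_rot: [[-0.162, -0.987, 0.001], [-0.987, 0.162, 0.0], [-0.0, -0.001, -1.0]]
wrist_force: [2.0, 0.2, -0.7]
gripper_width: 0.594
gripper_force: 30.0
```

Call:
jog_arm --rows '[[[0,0,-0.003,0],[0,0,-0.007,0],[0,0,-0.01,0],[0,0,-0.01,0],[0,0,-0.01,0],[0,0,-0.01,0],[0,0,-0.007,0],[0,0,-0.003,0],[0,0,0,0]]]'

```text
time_s: 18.58
tcp_pos: [0.6423, 0.0343, 0.2113]
ee_rot: [[-0.162, -0.987, 0.0], [-0.987, 0.162, 0.0], [-0.0, -0.0, -1.0]]
wrist_force: [0.3, 0.1, -3.2]
gripper_width: 0.589
gripper_force: 30.0
```

```bash
python3 -c "
from h import *
go(S['knob'],.211)"
```

```text
t 18.575 turn -0.1081 now [0.0311 0.2025 0.0003] after turn [0.0091 0.2047 0.0003] w 0.5890937788359505 f 29.99827669467777 [ 0.3  0.1 -3.2] pos [0.6423 0.0343 0.2113]
```

Call:
jog_arm --rows '[[[0,0,0,-0.036],[0,0,0,-0.036],[0,0,0,-0.036],[0,0.008,0,0],[0.001,0.015,0,0],[0.001,0.022,0,0],[0.001,0.025,0,0],[0.001,0.025,0,0],[0.001,0.025,0,0],[0.001,0.025,0,0],[0.001,0.022,0,0],[0.001,0.02,0,0],[0.001,0.012,0,0],[0,0.006,0,0],[0,0,0,0],[0,0,0,0]]]'

```text
time_s: 20.58
tcp_pos: [0.4378, 0.0367, 0.2113]
ee_rot: [[-0.054, -0.999, 0.001], [-0.999, 0.054, 0.0], [-0.0, -0.001, -1.0]]
wrist_force: [-0.1, 0.3, -2.2]
gripper_width: 0.587
gripper_force: 30.0
```

Call:
jog_arm --rows '[[[0,0,0.005,0],[0,0,0.01,0],[0,0,0.015,0],[0,0,0.015,0],[0,0,0.015,0],[0,0,0.015,0],[0,0,0.01,0],[0,0,0.006,0],[0,0,0.004,0],[0,0,0.002,0],[0,0,0.001,0],[0,0,0.001,0],[0,0,0.001,0],[0,0,0,0],[0,0,0,0]]]'

```text
time_s: 22.45
tcp_pos: [0.4372, 0.0365, 0.1113]
ee_rot: [[-0.054, -0.999, 0.0], [-0.999, 0.054, 0.0], [-0.0, -0.0, -1.0]]
wrist_force: [0.5, 0.3, -3.0]
gripper_width: 0.587
gripper_force: 30.0
```

```bash
python3 -c "
from h import *
go(S['knob'],.11)"
```

```text
t 22.45 turn -0.0 now [ 0.0001 -0.0003  0.0013] after turn [ 0.0001 -0.0003  0.0013] w 0.5871069231622298 f 29.99845001846552 [ 0.5  0.3 -3. ] pos [0.4372 0.0365 0.1113]
```

Call:
jog_arm --rows '[[[0,0,0.0005,0],[0,0,0.0005,0],[0,0,0,0]]]'

```text
time_s: 22.82
tcp_pos: [0.4372, 0.0365, 0.1103]
ee_rot: [[-0.054, -0.999, -0.0], [-0.999, 0.054, -0.0], [0.0, 0.0, -1.0]]
wrist_force: [-0.1, 0.7, -0.9]
gripper_width: 0.588
gripper_force: 30.0
```

Call:
jog_arm --rows '[[[0,0,0.0005,0],[0,0,0,0]]]'

```text
time_s: 23.08
tcp_pos: [0.4373, 0.0365, 0.1103]
ee_rot: [[-0.054, -0.999, 0.0], [-0.999, 0.054, -0.0], [0.0, -0.0, -1.0]]
wrist_force: [-1.8, 0.3, 5.8]
gripper_width: 0.59
gripper_force: 30.0
```

Contact. Releasing and rising.

Call:
jog_arm --rows '[[[0,0,0,0],[0,0,0,0],[0,0,0,0],[0,0,0,0],[0,0,0,0],[0,0,0,0]]]' --claw 1

```text
time_s: 23.82
tcp_pos: [0.4372, 0.0365, 0.1097]
ee_rot: [[-0.054, -0.999, 0.0], [-0.999, 0.054, 0.0], [-0.0, -0.0, -1.0]]
wrist_force: [-0.0, 0.0, -0.3]
gripper_width: 0.998
gripper_force: 0.0
```

Call:
jog_arm --rows '[[[0,0,-0.005,0],[0,0,-0.01,0],[0,0,-0.018,0],[0,0,-0.022,0],[0,0,-0.022,0],[0,0,-0.022,0],[0,0,-0.018,0],[0,0,-0.008,0],[0,0,0,0]]]'

```text
time_s: 24.95
tcp_pos: [0.4372, 0.0366, 0.2353]
ee_rot: [[-0.055, -0.999, 0.001], [-0.999, 0.055, 0.001], [-0.001, -0.001, -1.0]]
wrist_force: [-0.3, 0.3, -0.0]
gripper_width: 0.998
gripper_force: 0.0
```

```bash
python3 -c "
from h import *
go(J['squat'],.235)"
```

```text
t 24.95 turn 0.1084 now [ 0.0677 -0.1924  0.0004] after turn [ 0.0464 -0.1986  0.0004] w 0.9981403114808078 f 0.0 [-0.3  0.3 -0. ] pos [0.4372 0.0366 0.2353]
```

Call:
jog_arm --rows '[[[0,0,0,0.054],[0,0,0,0.054],[0.003,-0.011,0,0],[0.005,-0.02,0,0],[0.006,-0.026,0,0],[0.006,-0.026,0,0],[0.006,-0.026,0,0],[0.006,-0.026,0,0],[0.006,-0.026,0,0],[0.005,-0.022,0,0],[0.0024,-0.011,0,0],[0.001,-0.0046,0,0],[0,0,0,0],[0,0,0,0]]]'

```text
time_s: 26.7
tcp_pos: [0.6252, -0.0412, 0.2349]
ee_rot: [[-0.161, -0.987, -0.0], [-0.987, 0.161, 0.0], [-0.0, 0.0, -1.0]]
wrist_force: [0.5, 0.1, -0.1]
gripper_width: 1.003
gripper_force: 0.0
```

```bash
python3 -c "
from h import *
go(J['squat'],.151)"
```

```text
t 26.7 turn 0.001 now [ 0.0003 -0.0005  0.0839] after turn [ 0.0003 -0.0005  0.0839] w 1.0026841419514212 f 0.0 [ 0.5  0.1 -0.1] pos [ 0.6252 -0.0412  0.2349]
```

Call:
jog_arm --rows '[[[0.0003,0,0.009,0],[0,0,0.014,0],[0,0,0.016,0],[0,0,0.016,0],[0,0,0.014,0],[0,0,0.01,0],[0,0,0.005,0],[0,0,0,0],[0,0,0,0]]]'

```text
time_s: 27.82
tcp_pos: [0.626, -0.0417, 0.1514]
ee_rot: [[-0.162, -0.987, 0.001], [-0.987, 0.162, 0.0], [-0.0, -0.001, -1.0]]
wrist_force: [-0.6, 0.6, 0.6]
gripper_width: 0.999
gripper_force: 0.0
```

Call:
jog_arm --rows '[[[0,0,0,0],[0,0,0,0],[0,0,0,0],[0,0,0,0],[0,0,0,0],[0,0,0,0],[0,0,0,0]]]' --claw 0

```text
time_s: 28.7
tcp_pos: [0.626, -0.0417, 0.151]
ee_rot: [[-0.162, -0.987, 0.001], [-0.987, 0.162, 0.0], [-0.0, -0.001, -1.0]]
wrist_force: [2.0, -0.1, 1.2]
gripper_width: 0.662
gripper_force: 30.0
```

Call:
jog_arm --rows '[[[0,0,-0.003,0],[0,0,-0.007,0],[0,0,-0.01,0],[0,0,-0.01,0],[0,0,-0.01,0],[0,0,-0.01,0],[0,0,-0.007,0],[0,0,-0.003,0],[0,0,0,0]]]'

```text
time_s: 29.82
tcp_pos: [0.6256, -0.0417, 0.2108]
ee_rot: [[-0.162, -0.987, 0.0], [-0.987, 0.162, 0.0], [-0.0, -0.0, -1.0]]
wrist_force: [-1.0, -0.3, -1.0]
gripper_width: 0.662
gripper_force: 30.0
```

```bash
python3 -c "
from h import *
go(S['squat'],.211)"
```

```text
t 29.825 turn -0.1081 now [ 0.0328  0.1897 -0.0002] after turn [ 0.0122  0.1921 -0.0002] w 0.6621548611842585 f 29.999207169748843 [-1.  -0.3 -1. ] pos [ 0.6256 -0.0417  0.2108]
```

Call:
jog_arm --rows '[[[0,0,0,-0.036],[0,0,0,-0.036],[0,0,0,-0.036],[0,0.008,0,0],[0.001,0.015,0,0],[0.0015,0.022,0,0],[0.0015,0.024,0,0],[0.0015,0.024,0,0],[0.0015,0.024,0,0],[0.0015,0.024,0,0],[0.0015,0.02,0,0],[0.001,0.016,0,0],[0.001,0.01,0,0],[0,0.005,0,0],[0,0,0,0],[0,0,0,0]]]'

```text
time_s: 31.82
tcp_pos: [0.4338, -0.0431, 0.2108]
ee_rot: [[-0.054, -0.999, 0.0], [-0.999, 0.054, -0.0], [0.0, -0.0, -1.0]]
wrist_force: [0.1, 0.5, -1.5]
gripper_width: 0.659
gripper_force: 30.0
```

Call:
jog_arm --rows '[[[0,0,0.005,0],[0,0,0.01,0],[0,0,0.015,0],[0,0,0.015,0],[0,0,0.015,0],[0,0,0.015,0],[0,0,0.01,0],[0,0,0.006,0],[0,0,0.004,0],[0,0,0.002,0],[0,0,0.001,0],[0,0,0.001,0],[0,0,0.0005,0],[0,0,0,0],[0,0,0,0]]]'

```text
time_s: 33.7
tcp_pos: [0.4333, -0.0432, 0.1113]
ee_rot: [[-0.054, -0.999, 0.0], [-0.999, 0.054, 0.0], [-0.0, -0.0, -1.0]]
wrist_force: [-0.6, 0.1, -2.0]
gripper_width: 0.658
gripper_force: 30.0
```

Call:
jog_arm --rows '[[[0,0,0.0005,0],[0,0,0.0005,0],[0,0,0,0]]]'

```text
time_s: 34.08
tcp_pos: [0.4332, -0.0432, 0.1102]
ee_rot: [[-0.054, -0.999, -0.0], [-0.999, 0.054, -0.0], [0.0, 0.0, -1.0]]
wrist_force: [0.2, 0.4, -2.2]
gripper_width: 0.66
gripper_force: 30.0
```

Call:
jog_arm --rows '[[[0,0,0.0005,0],[0,0,0,0]]]'

```text
time_s: 34.33
tcp_pos: [0.4333, -0.0432, 0.1099]
ee_rot: [[-0.054, -0.999, 0.0], [-0.999, 0.054, -0.0], [0.0, -0.0, -1.0]]
wrist_force: [-1.0, -0.3, -0.6]
gripper_width: 0.655
gripper_force: 30.0
```

Call:
jog_arm --rows '[[[0,0,0.0005,0],[0,0,0,0]]]'

```text
time_s: 34.58
tcp_pos: [0.4333, -0.0432, 0.1098]
ee_rot: [[-0.054, -0.999, 0.0], [-0.999, 0.054, -0.0], [0.0, -0.0, -1.0]]
wrist_force: [-1.4, -0.4, 5.2]
gripper_width: 0.658
gripper_force: 30.0
```

Call:
jog_arm --rows '[[[0,0,0,0],[0,0,0,0],[0,0,0,0],[0,0,0,0],[0,0,0,0],[0,0,0,0]]]' --claw 1

```text
time_s: 35.33
tcp_pos: [0.4333, -0.0432, 0.1092]
ee_rot: [[-0.055, -0.999, -0.0], [-0.999, 0.055, -0.0], [0.0, 0.0, -1.0]]
wrist_force: [-0.4, 0.1, 0.6]
gripper_width: 0.998
gripper_force: 0.0
```

Call:
jog_arm --rows '[[[0,0,-0.005,0],[0,0,-0.01,0],[0,0,-0.018,0],[0,0,-0.022,0],[0,0,-0.022,0],[0,0,-0.022,0],[0,0,-0.018,0],[0,0,-0.008,0],[0,0,0,0]]]'

```text
time_s: 36.45
tcp_pos: [0.4333, -0.0432, 0.2348]
ee_rot: [[-0.055, -0.999, 0.001], [-0.999, 0.055, 0.0], [-0.001, -0.001, -1.0]]
wrist_force: [0.9, -0.4, -1.1]
gripper_width: 0.998
gripper_force: 0.0
```

```bash
python3 -c "
from h import *
go(J['square'],.235)
cv2.imwrite('pics/s3.png',cv2.resize(capture('scene')[150:330,200:440,::-1],None,fx=3,fy=3,interpolation=2))"
```

```text
t 36.45 turn 0.1524 now [ 0.0693 -0.1832 -0.    ] after turn [ 0.0407 -0.1916 -0.    ] w 0.9981875270143308 f 0.0 [ 0.9 -0.4 -1.1] pos [ 0.4333 -0.0432  0.2348]
```

View pics/s3.png

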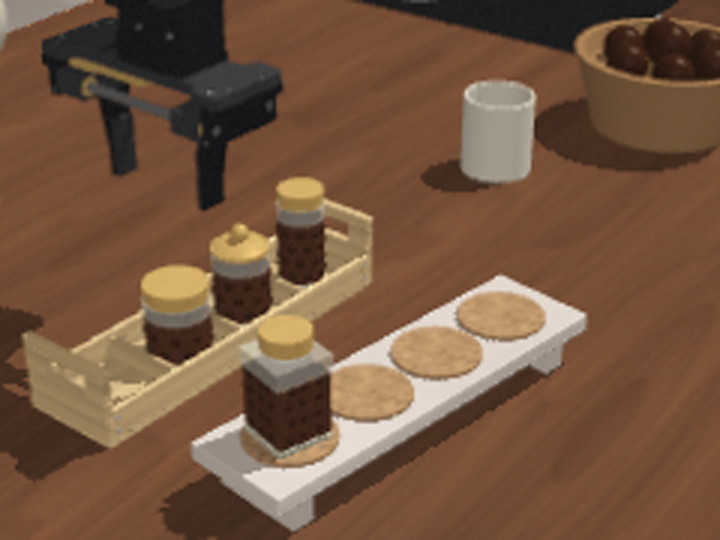

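Three jars (lids at about (300,195), (240,245) and (176,288)) stand upright in their compartments. Only the square jar is left, at (287,390).

Call:
jog_arm --rows '[[[0,0,0,0.076],[0,0,0,0.076],[0.002,-0.011,0,0],[0.004,-0.02,0,0],[0.005,-0.025,0,0],[0.006,-0.025,0,0],[0.006,-0.025,0,0],[0.006,-0.025,0,0],[0.005,-0.025,0,0],[0.004,-0.02,0,0],[0.002,-0.011,0,0],[0.0007,-0.0046,0,0],[0,0,0,0],[0,0,0,0]]]'

```text
time_s: 38.25
tcp_pos: [0.612, -0.1221, 0.2344]
ee_rot: [[-0.205, -0.979, -0.0], [-0.979, 0.205, 0.0], [-0.0, 0.0, -1.0]]
wrist_force: [0.4, 1.3, -0.4]
gripper_width: 1.003
gripper_force: 0.0
```

Call:
jog_arm --rows '[[[0,0,0.009,0],[0,0,0.014,0],[0,0,0.016,0],[0,0,0.016,0],[0,0,0.014,0],[0,0,0.01,0],[0,0,0.005,0],[0,0,0,0],[0,0,0,0]]]'

```text
time_s: 39.38
tcp_pos: [0.6128, -0.1223, 0.1509]
ee_rot: [[-0.205, -0.979, 0.001], [-0.979, 0.205, -0.0], [-0.0, -0.001, -1.0]]
wrist_force: [-0.8, -0.7, 1.0]
gripper_width: 1.001
gripper_force: 0.0
```

```bash
python3 -c "
from h import *
go(J['square'],.151)
cv2.imwrite('pics/s4.png',cv2.resize(capture('scene')[220:330,240:360,::-1],None,fx=5,fy=5,interpolation=2))"
```

```text
t 39.375 turn 0.0007 now [ 0.0001  0.0004 -0.0002] after turn [ 0.0001  0.0004 -0.0002] w 1.0006436931809157 f 0.0 [-0.8 -0.7  1. ] pos [ 0.6128 -0.1223  0.1509]
```

View pics/s4.png

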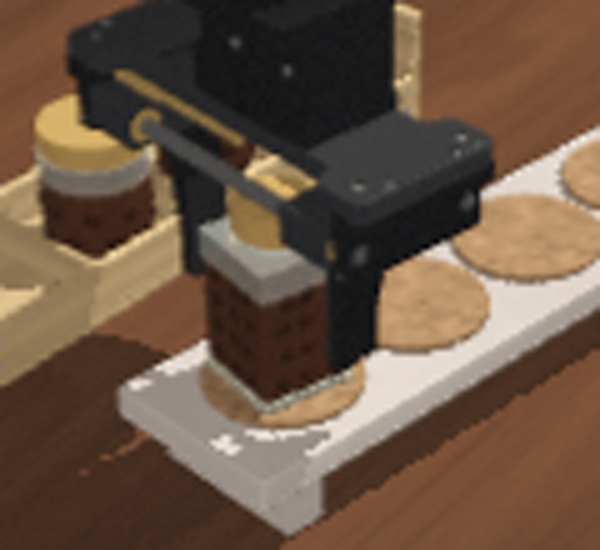

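The square jar sits between the fingers, with its faces nearly parallel to them. Gripping it.

Call:
jog_arm --rows '[[[0,0,0,0],[0,0,0,0],[0,0,0,0],[0,0,0,0],[0,0,0,0],[0,0,0,0],[0,0,0,0],[0,0,0,0]]]' --claw 0

```text
time_s: 40.42
tcp_pos: [0.6127, -0.1223, 0.1504]
ee_rot: [[-0.205, -0.979, 0.001], [-0.979, 0.205, -0.0], [-0.0, -0.001, -1.0]]
wrist_force: [1.4, 0.5, 0.4]
gripper_width: 0.566
gripper_force: 28.9
```

Call:
jog_arm --rows '[[[0,0,-0.003,0],[0,0,-0.007,0],[0,0,-0.01,0],[0,0,-0.01,0],[0,0,-0.01,0],[0,0,-0.01,0],[0,0,-0.007,0],[0,0,-0.003,0],[0,0,0,0]]]'

```text
time_s: 41.55
tcp_pos: [0.6124, -0.1223, 0.2103]
ee_rot: [[-0.205, -0.979, -0.0], [-0.979, 0.205, 0.0], [-0.0, 0.0, -1.0]]
wrist_force: [0.5, -0.6, -3.4]
gripper_width: 0.566
gripper_force: 28.9
```

```bash
python3 -c "
from h import *
go(S['square'],.211)"
```

```text
t 41.55 turn -0.1521 now [ 0.0386  0.1795 -0.0007] after turn [ 0.011   0.1833 -0.0007] w 0.5658709237823772 f 28.878418935782975 [ 0.5 -0.6 -3.4] pos [ 0.6124 -0.1223  0.2103]
```

Call:
jog_arm --rows '[[[0,0,0,-0.038],[0,0,0,-0.038],[0,0,0,-0.038],[0,0,0,-0.038],[0,0.008,0,0],[0.001,0.015,0,0],[0.001,0.021,0,0],[0.0015,0.023,0,0],[0.0015,0.023,0,0],[0.0015,0.023,0,0],[0.0015,0.023,0,0],[0.001,0.02,0,0],[0.001,0.0145,0,0],[0.001,0.008,0,0],[0,0.0048,0,0],[0,0,0,0],[0,0,0,0]]]'

```text
time_s: 43.68
tcp_pos: [0.4294, -0.1233, 0.2102]
ee_rot: [[-0.054, -0.999, 0.0], [-0.999, 0.054, -0.0], [0.0, -0.0, -1.0]]
wrist_force: [-0.1, -0.2, -3.8]
gripper_width: 0.564
gripper_force: 28.9
```

```bash
python3 -c "
from h import *
go(S['square'],.1095)
cv2.imwrite('pics/s5.png',cv2.resize(capture('scene')[150:330,200:440,::-1],None,fx=3,fy=3,interpolation=2))"
```

```text
t 43.675 turn 0.0002 now [0.     0.0006 0.1007] after turn [0.     0.0006 0.1007] w 0.5638071357271817 f 28.87830194318667 [-0.1 -0.2 -3.8] pos [ 0.4294 -0.1233  0.2102]
```

View pics/s5.png

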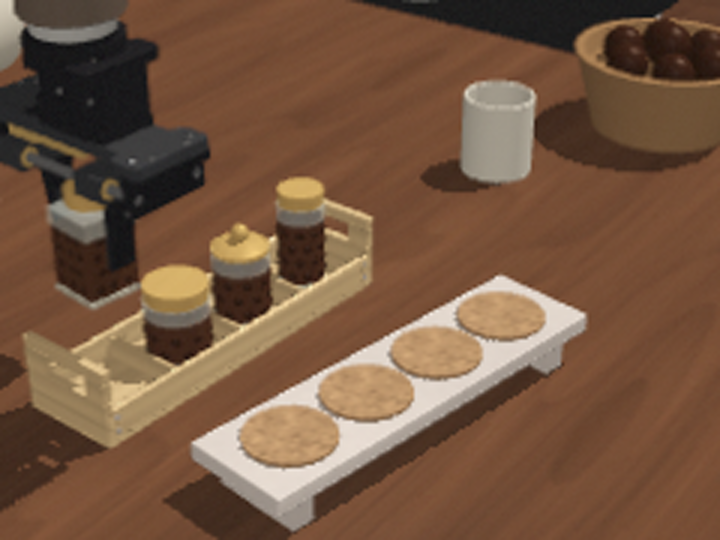

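The square jar is held upright at about (92,245), above the right-hand compartment. Lowering it.

Call:
jog_arm --rows '[[[0,0.0006,0.005,0],[0,0,0.01,0],[0,0,0.015,0],[0,0,0.015,0],[0,0,0.015,0],[0,0,0.015,0],[0,0,0.01,0],[0,0,0.006,0],[0,0,0.004,0],[0,0,0.002,0],[0,0,0.001,0],[0,0,0.0005,0],[0,0,0.0005,0],[0,0,0,0],[0,0,0,0]]]'

```text
time_s: 45.6
tcp_pos: [0.4282, -0.1233, 0.1113]
ee_rot: [[-0.054, -0.999, 0.0], [-0.999, 0.054, -0.0], [-0.0, -0.0, -1.0]]
wrist_force: [0.1, 0.2, -3.4]
gripper_width: 0.563
gripper_force: 28.9
```

Call:
jog_arm --rows '[[[0,0,0.0005,0],[0,0,0.0005,0],[0,0,0,0]]]'

```text
time_s: 45.98
tcp_pos: [0.4282, -0.1233, 0.1102]
ee_rot: [[-0.054, -0.999, -0.0], [-0.999, 0.054, -0.0], [0.0, 0.0, -1.0]]
wrist_force: [0.5, 1.3, -3.4]
gripper_width: 0.562
gripper_force: 28.9
```

Call:
jog_arm --rows '[[[0,0,0.0005,0],[0,0,0,0]]]'

```text
time_s: 46.22
tcp_pos: [0.4282, -0.1233, 0.1097]
ee_rot: [[-0.054, -0.999, -0.0], [-0.999, 0.054, -0.0], [0.0, 0.0, -1.0]]
wrist_force: [0.1, -0.3, -2.7]
gripper_width: 0.567
gripper_force: 28.9
```

Call:
jog_arm --rows '[[[0,0,0.0005,0],[0,0,0,0]]]'

```text
time_s: 46.48
tcp_pos: [0.4282, -0.1233, 0.1093]
ee_rot: [[-0.054, -0.999, 0.0], [-0.999, 0.054, -0.0], [0.0, -0.0, -1.0]]
wrist_force: [-1.0, -0.2, -3.3]
gripper_width: 0.565
gripper_force: 28.9
```

Call:
jog_arm --rows '[[[0,0,0.0005,0],[0,0,0,0]]]'

```text
time_s: 46.72
tcp_pos: [0.4283, -0.1233, 0.1092]
ee_rot: [[-0.054, -0.999, 0.0], [-0.999, 0.054, -0.0], [0.0, -0.0, -1.0]]
wrist_force: [-2.1, 0.6, 4.6]
gripper_width: 0.567
gripper_force: 28.9
```

Contact. Releasing and rising.

Call:
jog_arm --rows '[[[0,0,0,0],[0,0,0,0],[0,0,0,0],[0,0,0,0],[0,0,0,0],[0,0,0,0]]]' --claw 1

```text
time_s: 47.48
tcp_pos: [0.4282, -0.1233, 0.1087]
ee_rot: [[-0.054, -0.999, 0.0], [-0.999, 0.054, -0.0], [0.0, -0.0, -1.0]]
wrist_force: [-0.4, 0.1, -0.4]
gripper_width: 0.997
gripper_force: 0.0
```

Call:
jog_arm --rows '[[[0,0,-0.005,0],[0,0,-0.01,0],[0,0,-0.018,0],[0,0,-0.022,0],[0,0,-0.022,0],[0,0,-0.022,0],[0,0,-0.018,0],[0,0,-0.013,0],[0,0,-0.006,0],[0,0,0,0]]]'

```text
time_s: 48.72
tcp_pos: [0.4282, -0.1233, 0.2449]
ee_rot: [[-0.055, -0.999, 0.0], [-0.999, 0.055, 0.0], [-0.0, -0.0, -1.0]]
wrist_force: [-0.1, -0.3, -0.2]
gripper_width: 0.996
gripper_force: 0.0
```

```bash
python3 -c "
from h import *
cv2.imwrite('pics/s6.png',cv2.resize(capture('scene')[150:330,200:440,::-1],None,fx=3,fy=3,interpolation=2));print(sense()['time_s'])"
```

```text
48.775
```

View pics/s6.png

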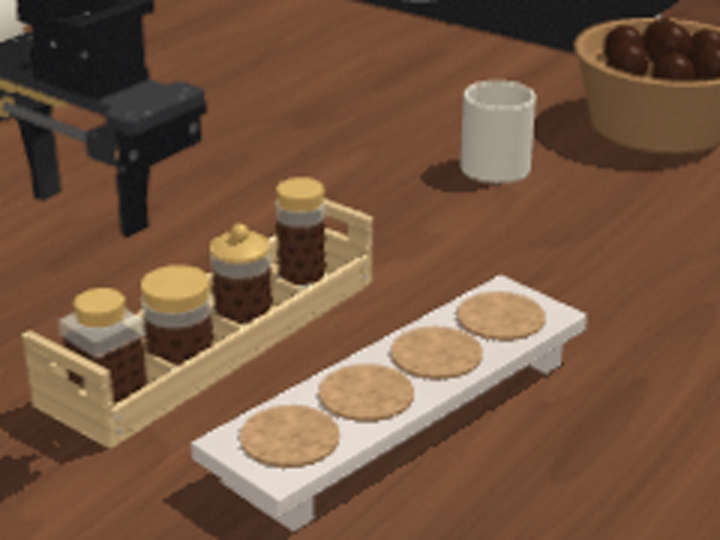

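All four jars stand upright in the crate, in order: tall (300,195), knob (240,245), squat (176,288) and square (100,307). The gripper is clear of them.

```bash
python3 -c "
from station import *
print(finish_job())"
```

```text
the job is handed in; nothing more can be done
None
```

All four jars stand upright in the crate, one to a compartment and in their original order (tall, knob, squat, square from left to right); I released them all and handed the job in at about 49 s, without touching the mug or the pumpkin.

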